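# Weigh two noodle cakes

### The arm

A 6-joint arm with a two-finger parallel gripper is mounted at the origin on the work surface. World frame = base frame: x ahead of the robot, y to its left, z up, the work surface at z = 0. Lengths are in m, angles in rad, forces in N, time in s.
With the tool pointing down it reaches from about 0.325 to 0.85 m from the base axis. Payload 15.5 kg.
Tool frame: the origin (TCP) lies at the centre of the arm's flange, where the gripper is bolted on; the fingertips stand 191 mm ahead of it and the grasp point (between the pads) lies 172 mm ahead of it; y points along the fingers, x is the direction in which the jaws open and shut, and the axes are right-handed (so a half turn about y gives the same grasp; the last joint's range is limited). The gripper opens to 91 mm and grips with 3 to 60 N. Pads are 32 mm wide; open, the fingers measure 118 mm over their backs; the gripper's body (76 mm by 178 mm) begins 60 mm behind the grasp point.
Start: joints at [-1.248, 0.494, 1.345, -0, 1.302, -0.096], TCP at [0.254, -0.571, 0.405] pointing down, gripper open.
Joint ranges: [-2.91, 2.91], [-0.82, 2.16], [0.22, 2.67], [-1.22, 4.37], [0.12, 2.79], [-3.08, 3.08]. Speed limits (rad/s): [1.89, 1.89, 2.57, 3.01, 3.01, 3.01].

### API

Orientations are given as a 3x3 rotation matrix whose columns are the frame's x, y, z axes.
In Python, from plant import * gives the robot as it stands. The module is installed in compiled form; this text tells all that it offers.
- The arm moves only by the tool drive_tool, never from a script. Its argument "steps" is a list of rows, each an object with "xyz": the shift along the tool's x, y, z in mm, a list of three; "yaw": the turn about the tool's y in degrees; "jaw": the closure in counts, from 0 (fully open) to 255 (shut). In form: [{"xyz": [x, y, z], "yaw": yaw, "jaw": jaw}, ...]. A call has 1 to 5 rows; each row is the pose to reach, as a shift and turn from the pose commanded when the call began, along the tool's axes at that moment; what a row does not reach only later rows make up. A row lasts 1/8 s, in which the tool goes at most 62.5 mm and 10.7 degrees, less where a joint would pass 70% of its speed; a pose out of reach is approached as far as the arm can. A call with a gripper value outside its range is refused whole. The fingers move at their own pace and stop on an object; "grip_force" is the grip in N (left out, the last holds). Time passes only in rows, so rows that repeat a pose let the fingers close. It gives the time, the measured TCP pose, the force and the opening at its end, in the units of the state.
- state(): the state, without advancing time (a new reading comes with each control period).
- get_image(name): name is "scene" or "top"; returns a dict with "img" (420x560x3 uint8, red, green, blue), "fx", "fy", "cx", "cy" (pixels), "k1" (the pictures are not rectified: a ray, as slopes to the right and down, at radius r is drawn at 1 + k1 r^2 times it, then the intrinsics apply), "pose" (4x4, takes a point from camera to world coordinates). Camera axes: x right, y up, looking along -z (the intrinsics and any distortion apply to the point x, -y, -z); pixel columns grow to the right and rows downward; lengths in m; the calibration is good to about 2 mm. A picture is of the moment at which its call begins. There is no depth.
- close_job(): hands the job in, once; it reports no verdict.
The state is a dict: "time_s": time; "joints": joint angles; "qvel": joint speeds; "joint_torque": joint torques, N m; "position": TCP position; "tcp_rot": TCP orientation; "ft_force": force on the tool from outside, world axes, zero at the start; "ft_torque": the same for the moment, N m; "gripper_width": finger opening in m.
Only numpy, scipy, OpenCV 4.12 (cv2) and the standard library are available. Lean on these libraries where they do the work, as an engineer would, in place of code of your own. Each camera call takes 0.05 s, during which the arm holds its last target. There are 200 camera calls.

### The job

Weigh out the noodles for two: put the two rectangular noodle cakes on the steel pan of the spring scale, lying flat beside each other, and let go so that the pan sinks under their weight alone. Set them down gently, without driving the pan down to its stop. The round noodle nest is for later: leave it where it is.

Things in the scene. Friction and masses are not known exactly. Their poses are not given: they have to be found in the camera images.
- cake_a_mid (a point): One of the two rectangular cakes of pale dry instant noodles, a rigid block 88 mm long (its x), 55 mm wide (its y) and 32 mm high (z), about 85 g, lying flat on the worktop at any yaw. This point is its centre, 16 mm above its underside. Take it across the 55 mm width, fingers straight down, in the upper half of its height.
- cake_b_mid (a point): The other, identical rectangular cake of pale dry instant noodles, a rigid block 88 mm long (its x), 55 mm wide (its y) and 32 mm high (z), about 85 g, lying flat on the worktop at any yaw. This point is its centre, 16 mm above its underside. Take it across the 55 mm width, fingers straight down, in the upper half of its height.
- nest_mid (a point): A round nest of the same noodles, 66 mm across and 32 mm high, that must stay where it is on the worktop. This point is its centre, 16 mm above the worktop.
- pan_top (a point): Middle of the upper face of the white, fixed kitchen scale's flat, rimless steel pan: 180 mm (its x) by 250 mm (its y), 92 mm above the worktop when empty. Its dial faces away from the robot. The pan sinks straight down on a soft spring, about 10 mm per 1 N (7 to 10 mm per cake), to a stop at 35 mm. Cakes lengthwise along the pan's x, centred 50 mm either side of this point along its y, leave room for fingers.
Things that resemble listed ones, but are neither listed nor needed, are in the scene too. Leave any red look-alike of the part that bears cake_b_mid alone. Leave any pink look-alike of the part that bears cake_a_mid alone.

How it is judged:
By the outcome, as a careful person would: the job done as asked, in the order asked, and still so for the second after the job is handed in, with the robot touching nothing.
It also fails if it takes over 58 s, if anything falls off the work surface, if the arm or the gripper's body presses on something with over 40 N, if the wrist force passes 120 N, or if a joint passes its speed limit or range.

## Working session

There is one attempt and no reset: what is moved stays moved. The work goes in short steps, Python scripts to look and compute and a tool call to move; the robot and the scene stay as the last step left them, time stands still between calls to the robot, and variables do not carry over. Pictures are saved under pics/ and viewed, about 8 in all and at most 12, crops included, and the job is handed in when it is done.

Besides the shell and the picture viewer there is one more tool, called after "Call:" as name(argument=value, ...), one argument or row to a line, values as JSON. drive_tool: Moves the arm, as the interface text tells. Its arguments: {"type":"object","properties":{"steps":{"type":"array"},"grip_force":{"type":"number"}},"required":["steps"]}

```bash
mkdir -p pics; cat > h.py <<'E'
from plant import *
import numpy as np, cv2
def snap(n,f):
    d=get_image(n); cv2.imwrite(f,d["img"][:,:,::-1]); np.save(f+'.npy',{k:v for k,v in d.items()},allow_pickle=True); return d
def load(f): return np.load(f+'.npy',allow_pickle=True).item()
def ray(d,u,v):
    K=np.array([[d["fx"],0,d["cx"]],[0,d["fy"],d["cy"]],[0,0,1.]])
    p=cv2.undistortPoints(np.array([[[u,v]]],float),K,np.array([d["k1"],0,0,0.]),).ravel() 
    P=np.array(d["pose"]); r=P[:3,:3]@np.array([p[0],-p[1],-1]); return P[:3,3],r
def atz(d,u,v,z):
    o,r=ray(d,u,v); return o+r*(z-o[2])/r[2]
def tri(a,b):
    (o,r),(p,s)=a,b; A=np.stack([r,-s],1); t=np.linalg.lstsq(A,p-o,rcond=None)[0]
    x,y=o+r*t[0],p+s*t[1]; return (x+y)/2,np.linalg.norm(x-y)
E
python3 - <<'E'
from h import *
for n in("scene","top"):
    d=snap(n,f"pics/{n}0.png"); print(n,d["fx"],d["cx"],d["cy"],d["k1"],np.round(d["pose"],3))
s=state(); print(s["position"],np.round(s["tcp_rot"],3),s["gripper_width"],s["time_s"])
cv2.imwrite("pics/both.png",np.vstack([cv2.imread("pics/scene0.png"),cv2.imread("pics/top0.png")])[:, :])
E
```

```text
scene 394.9192314848686 275.2284163008989 211.94356029588803 -0.031734675563468 [[-0.604 -0.626  0.493  0.939]
 [ 0.797 -0.477  0.37   0.213]
 [ 0.003  0.617  0.787  0.745]
 [ 0.     0.     0.     1.   ]]
top 405.9468739678557 285.2674935593114 207.9535111614692 -0.024229120840123002 [[ 0.023  0.991 -0.132  0.434]
 [-1.     0.022 -0.006 -0.119]
 [-0.003  0.133  0.991  0.9  ]
 [ 0.     0.     0.     1.   ]]
[ 0.25355401 -0.57111993  0.40420192] [[ 0.406 -0.     0.914]
 [-0.914  0.001  0.406]
 [-0.001 -1.     0.   ]] 0.09107947613163599 0.1
```

View pics/scene0.png

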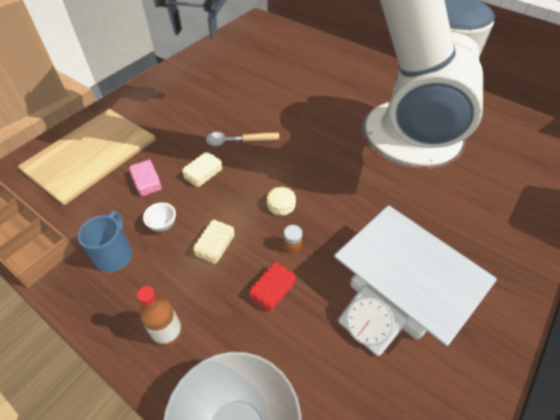

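View pics/top0.png

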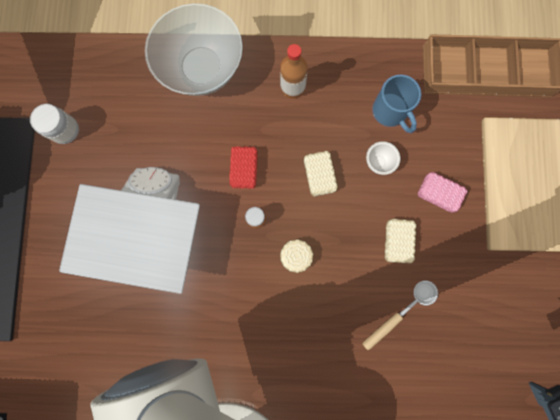

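The scene view shows pale cakes at (202,169) and (214,242), and the top view shows them at (401,241) and (321,173). The nest is at (281,201) in scene and (297,256) in top. The look-alikes are the pink block (145,178)/(443,192) and the red one (272,287)/(244,167). The pan is at scene (415,270) and top (131,238). The two pale rectangular blocks fit the description. I'll confirm that in one enlarged crop with both views.

```bash
python3 - <<'E'
from h import *
a=cv2.imread("pics/scene0.png");b=cv2.imread("pics/top0.png")
def c(i,x,y,w=100,h=75): return cv2.resize(i[y:y+h,x:x+w],None,fx=4,fy=4,interpolation=cv2.INTER_CUBIC)
# (x0,y0): scene cakes, top cakes
cv2.imwrite("pics/crop1.png",np.vstack([np.hstack([c(a,152,130),c(a,164,205)]),np.hstack([c(b,351,204),c(b,271,136)])]))
E
```

```text
(no output)
```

View pics/crop1.png

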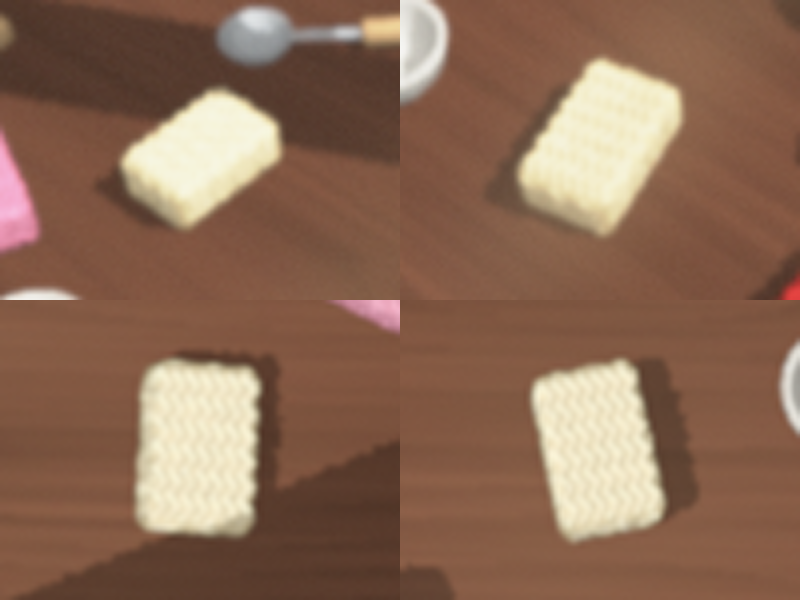

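The crop confirms two pale rectangular cakes, both lying flat. I'll triangulate the top-face centres and the pan corners.

```bash
python3 - <<'E'
from h import *
S=load("pics/scene0.png");T=load("pics/top0.png")
def rep(n,s,t):
    p,e=tri(ray(S,*s),ray(T,*t)); print(n,np.round(p*1000,1),"gap",round(e*1000,1)); return p
rep("c1",(152+201/4,130+146/4),(351+199/4,204+148/4))
rep("c2",(164+201/4,205+136/4),(271+200/4,136+150/4))
rep("nest",(281,196),(297,256))
# pan corners
Tp=[(80,185),(199,203),(182,292),(61,271)]; Sp=[(443,334),(336,257),(390,209),(494,278)]
P=[rep("pan",s,t) for s,t in zip(Sp,Tp)]; print("pan",np.mean(P,0))
for k in range(4): print(np.round((P[(k+1)%4]-P[k])*1000), np.degrees(np.arctan2(*(P[(k+1)%4]-P[k])[1::-1])))
for n,x0,y0,c in(("c1",351,204,[(145,62),(260,68),(253,233),(137,228)]),("c2",271,136,[(132,82),(232,62),(264,215),(172,241)])):
    Q=[atz(T,x0+u/4,y0+v/4,.032)[:2] for u,v in c]; print(n,np.round(np.mean(Q,0)*1000))
    for i,j in((0,1),(3,2),(0,3),(1,2)):
        d=Q[j]-Q[i]; print(round(np.linalg.norm(d)*1000),round(np.degrees(np.arctan2(d[1],d[0])),1))
E
```

```text
c1 [ 484.1 -363.4   25.3] gap 2.4
c2 [ 628.9 -190.1   21.8] gap 3.3
nest [ 447.2 -140.8   33.2] gap 1.9
pan [577.2 292.5 111.4] gap 3.9
pan [547.1  62.6  89.2] gap 6.4
pan [368.9  89.8  80.9] gap 7.1
pan [405.8 328.1  91.1] gap 0.3
pan [0.47473739 0.19325764 0.09312915]
[ -30. -230.  -22.] -97.45699575554697
[-178.   27.   -8.] 171.31597199254549
[ 37. 238.  10.] 81.18532654903287
[171. -36.  20.] -11.760172005040795
c1 [ 485. -362.]
62 -91.7
62 -91.3
89 176.7
88 176.5
c2 [ 628. -191.]
56 -77.1
52 -72.8
91 -165.3
87 -168.0
```

Cake tops triangulate at about 22–25 mm, against 32 expected; one pixel is worth about 2 mm here, so that's rough but plausible. The pan comes out at 93 mm with sides of about 175 x 236, which fits. First I'll move above cake 1 at (485,-364).

```bash
cat >> h.py <<'E'
def go(x,y,z,ang=None):
    "tool shift (mm) and yaw (deg) to TCP x,y,z (mm) with jaw axis at ang (mod 180)"
    s=state(); R=np.array(s["tcp_rot"]); d=np.array([x,y,z])-np.array(s["position"])*1000
    a=np.degrees(np.arctan2(R[1,0],R[0,0])); yaw=0 if ang is None else ((a-ang)+90)%180-90
    print("xyz",np.round(R.T@d,1),"yaw",round(yaw,1),"pos",np.round(np.array(s["position"])*1000,1),"ang",round(a,1),"t",s["time_s"],"F",np.round(s["ft_force"],2),"w",round(s["gripper_width"]*1000,1))
E
python3 - <<'E'
from h import *
T=load("pics/top0.png")
P=[atz(T,*c,.092)[:2]*1000 for c in [(80,185),(199,203),(182,292),(61,271)]]
print(np.round(P),np.round(np.mean(P,0)))
for k in range(4):
    d=P[(k+1)%4]-P[k];print(np.linalg.norm(d),np.degrees(np.arctan2(d[1],d[0])))
go(485,-364,300,-93.4)
E
```

```text
[[580. 305.]
 [548.  59.]
 [371.  84.]
 [406. 327.]] [476. 194.]
247.49925708645475 -97.3548569379866
178.50016486810435 172.07336087864445
246.10769949435382 81.950757964936
175.50908851638232 -7.476193196303224
xyz [-95.3 104.3 295.6] yaw 27.3 pos [ 253.6 -571.1  404.2] ang -66.1 t 0.1 F [ 0.19 -0.46  0.01] w 91.1
```

Call:
drive_tool(
  steps=[
    {"xyz": [-95, 0, 296], "yaw": 27, "jaw": 0},
    {"xyz": [-95, 50, 296], "yaw": 27, "jaw": 0},
    {"xyz": [-95, 104, 296], "yaw": 27, "jaw": 0},
    {"xyz": [-95, 104, 296], "yaw": 27, "jaw": 0},
    {"xyz": [-95, 104, 296], "yaw": 27, "jaw": 0},
  ],
)

```text
time_s: 0.72
position: [0.4669, -0.3807, 0.3124]
tcp_rot: [[-0.054, -0.0, 0.999], [-0.999, 0.0, -0.054], [-0.0, -1.0, -0.0]]
ft_force: [0.8, -0.9, 0.4]
gripper_width: 0.0915
```

Call:
drive_tool(
  steps=[
    {"xyz": [0, 0, 0], "yaw": 0, "jaw": 0},
    {"xyz": [0, 0, 0], "yaw": 0, "jaw": 0},
  ],
)

```text
time_s: 0.98
position: [0.4658, -0.3822, 0.3132]
tcp_rot: [[-0.053, -0.0, 0.999], [-0.999, 0.0, -0.053], [-0.0, -1.0, -0.0]]
ft_force: [-0.5, -1.0, -0.0]
gripper_width: 0.091
```

```bash
python3 - <<'E'
from h import *
go(485,-364,196,-93.4)
for n in("scene","top"): snap(n,f"pics/{n}1.png")
a=cv2.imread("pics/scene1.png");b=cv2.imread("pics/top1.png")
cv2.imwrite("pics/v1.png",np.hstack([cv2.resize(i,None,fx=2.5,fy=2.5)  for i in(a[60:220,120:280],b[160:320,320:480])]))
E
```

```text
xyz [-19.1 117.2  18.3] yaw 0.4 pos [ 465.8 -382.2  313.2] ang -93.0 t 0.975 F [-0.48 -0.98 -0.01] w 91.0
```

View pics/v1.png

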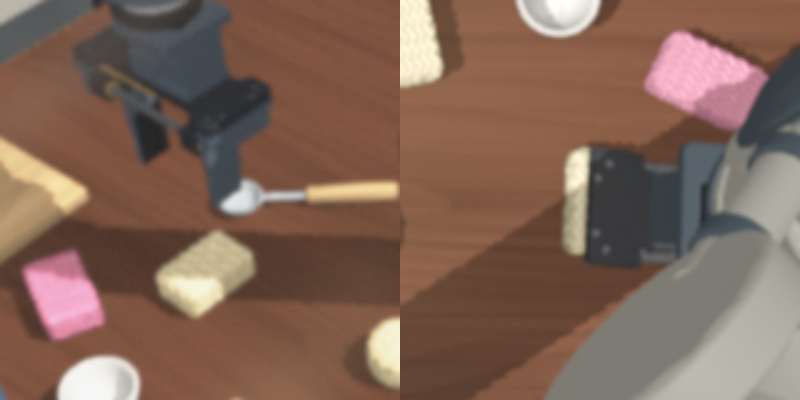

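The scene crop shows the open jaws still short of and above cake 1; the top crop shows the hand partly over it. I'll finish the approach.

Call:
drive_tool(
  steps=[
    {"xyz": [-19, 40, 18], "yaw": 0, "jaw": 0},
    {"xyz": [-19, 70, 18], "yaw": 0, "jaw": 0},
    {"xyz": [-19, 75, 18], "yaw": 0, "jaw": 0},
    {"xyz": [-19, 75, 18], "yaw": 0, "jaw": 0},
    {"xyz": [-19, 75, 18], "yaw": 0, "jaw": 0},
  ],
)

```text
time_s: 1.7
position: [0.4848, -0.3648, 0.2397]
tcp_rot: [[-0.054, 0.002, 0.999], [-0.999, -0.001, -0.054], [0.001, -1.0, 0.002]]
ft_force: [-0.2, -0.1, -0.7]
gripper_width: 0.0908
```

```bash
python3 - <<'E'
from h import *
go(485,-364,196,-93.4)
for n in("scene","top"): snap(n,f"pics/{n}2.png")
a=cv2.imread("pics/scene2.png");b=cv2.imread("pics/top2.png")
cv2.imwrite("pics/v2.png",np.hstack([cv2.resize(i,None,fx=4,fy=4)  for i in(a[110:210,150:250],b[190:290,350:450])]))
E
```

```text
xyz [-0.9 43.7  0.1] yaw 0.3 pos [ 484.8 -364.8  239.7] ang -93.1 t 1.7 F [-0.19 -0.12 -0.68] w 90.8
```

View pics/v2.png

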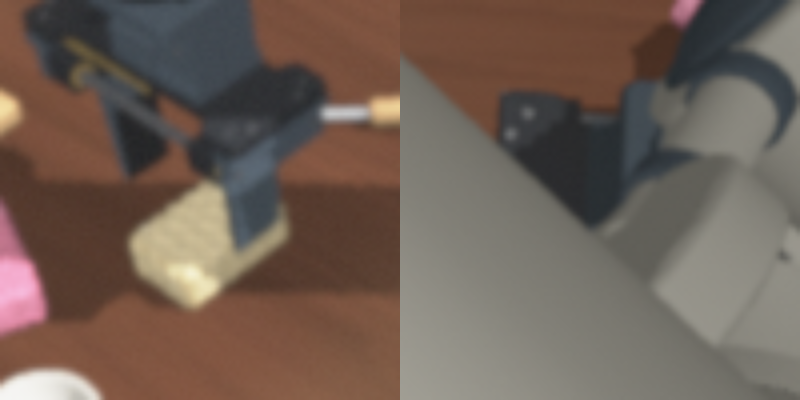

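Near fingertip at crop (238,248), just above and in front of the cake's near side, and the cake lies between the fingers. Lowering and gripping.

Call:
drive_tool(
  steps=[
    {"xyz": [0, 22, 0], "yaw": 0, "jaw": 0},
    {"xyz": [0, 40, 0], "yaw": 0, "jaw": 0},
    {"xyz": [0, 43, 0], "yaw": 0, "jaw": 0},
    {"xyz": [0, 43, 0], "yaw": 0, "jaw": 0},
    {"xyz": [0, 43, 0], "yaw": 0, "jaw": 60},
  ],
  grip_force=12,
)

```text
time_s: 2.42
position: [0.485, -0.3642, 0.1959]
tcp_rot: [[-0.053, 0.001, 0.999], [-0.999, -0.001, -0.053], [0.001, -1.0, 0.001]]
ft_force: [0.6, 0.0, -0.4]
gripper_width: 0.0839
```

Call:
drive_tool(
  steps=[
    {"xyz": [0, 0, 0], "yaw": 0, "jaw": 200},
    {"xyz": [0, 0, 0], "yaw": 0, "jaw": 200},
    {"xyz": [0, 0, 0], "yaw": 0, "jaw": 200},
    {"xyz": [0, 0, 0], "yaw": 0, "jaw": 200},
    {"xyz": [0, 0, 0], "yaw": 0, "jaw": 200},
  ],
)

```text
time_s: 3.05
position: [0.4848, -0.3641, 0.1955]
tcp_rot: [[-0.053, 0.0, 0.999], [-0.999, -0.0, -0.053], [0.0, -1.0, 0.0]]
ft_force: [-0.5, 0.8, 4.8]
gripper_width: 0.0545
```

Call:
drive_tool(
  steps=[
    {"xyz": [0, 0, 0], "yaw": 0, "jaw": 200},
    {"xyz": [0, -20, 0], "yaw": 0, "jaw": 200},
    {"xyz": [0, -60, 0], "yaw": 0, "jaw": 200},
    {"xyz": [0, -120, 0], "yaw": 0, "jaw": 200},
    {"xyz": [0, -170, 0], "yaw": 0, "jaw": 200},
  ],
)

```text
time_s: 3.68
position: [0.4847, -0.364, 0.3672]
tcp_rot: [[-0.053, 0.0, 0.999], [-0.999, -0.0, -0.053], [0.0, -1.0, 0.0]]
ft_force: [1.0, -0.4, -1.5]
gripper_width: 0.0554
```

```bash
python3 - <<'E'
from h import *
go(483,243.5,366,-98)
E
```

```text
xyz [-606.5    1.1  -34.1] yaw 4.9 pos [ 484.7 -364.   367.2] ang -93.1 t 3.675 F [ 1.03 -0.36 -1.49] w 55.4
```

Held (55.4 mm). Carrying it to the far slot on the pan.

Call:
drive_tool(
  steps=[
    {"xyz": [-50, 0, 0], "yaw": 0, "jaw": 200},
    {"xyz": [-100, 0, 0], "yaw": 0, "jaw": 200},
    {"xyz": [-150, 0, -8], "yaw": 1, "jaw": 200},
    {"xyz": [-200, 0, -12], "yaw": 2, "jaw": 200},
    {"xyz": [-250, 0, -15], "yaw": 2, "jaw": 200},
  ],
)

```text
time_s: 4.3
position: [0.4827, -0.1121, 0.3653]
tcp_rot: [[-0.089, -0.0, 0.996], [-0.996, 0.0, -0.089], [-0.0, -1.0, -0.0]]
ft_force: [0.4, 0.6, -0.2]
gripper_width: 0.055
```

Call:
drive_tool(
  steps=[
    {"xyz": [-50, 0, 0], "yaw": 0, "jaw": 200},
    {"xyz": [-100, 0, 0], "yaw": 0, "jaw": 200},
    {"xyz": [-150, 0, 0], "yaw": 0, "jaw": 200},
    {"xyz": [-200, 0, 0], "yaw": 0, "jaw": 200},
    {"xyz": [-250, 0, 0], "yaw": 0, "jaw": 200},
  ],
)

```text
time_s: 4.92
position: [0.5051, 0.1371, 0.3652]
tcp_rot: [[-0.088, -0.0, 0.996], [-0.996, -0.0, -0.088], [0.0, -1.0, -0.0]]
ft_force: [0.9, -0.9, -0.7]
gripper_width: 0.0546
```

Call:
drive_tool(
  steps=[
    {"xyz": [-30, 0, 0], "yaw": 0, "jaw": 200},
    {"xyz": [-60, 0, 0], "yaw": 0, "jaw": 200},
    {"xyz": [-80, 0, 0], "yaw": 0, "jaw": 200},
    {"xyz": [-80, 0, 0], "yaw": 0, "jaw": 200},
    {"xyz": [-80, 0, 0], "yaw": 0, "jaw": 200},
  ],
)

```text
time_s: 5.55
position: [0.5122, 0.2145, 0.3652]
tcp_rot: [[-0.088, -0.0, 0.996], [-0.996, -0.0, -0.088], [0.0, -1.0, -0.0]]
ft_force: [-0.1, 0.4, -0.3]
gripper_width: 0.0549
```

```bash
python3 - <<'E'
from h import *
go(483,243.5,300,-98)
E
```

```text
xyz [-26.4  65.2 -31.6] yaw 2.9 pos [512.2 214.5 365.2] ang -95.1 t 5.55 F [-0.09  0.36 -0.33] w 54.9
```

Call:
drive_tool(
  steps=[
    {"xyz": [-26, 0, -32], "yaw": 3, "jaw": 200},
    {"xyz": [-26, 30, -32], "yaw": 3, "jaw": 200},
    {"xyz": [-26, 55, -32], "yaw": 3, "jaw": 200},
    {"xyz": [-26, 65, -32], "yaw": 3, "jaw": 200},
    {"xyz": [-26, 65, -32], "yaw": 3, "jaw": 200},
  ],
)

```text
time_s: 6.18
position: [0.4828, 0.2433, 0.3002]
tcp_rot: [[-0.141, -0.001, 0.99], [-0.99, -0.0, -0.141], [0.0, -1.0, -0.001]]
ft_force: [-0.6, 0.2, -0.5]
gripper_width: 0.0549
```

```bash
python3 - <<'E'
from h import *
go(483,243.5,280,-98)
for n in("scene","top"): snap(n,f"pics/{n}3.png")
a=cv2.imread("pics/scene3.png");b=cv2.imread("pics/top3.png")
cv2.imwrite("pics/v3.png",np.hstack([cv2.resize(i,None,fx=2,fy=2)  for i in(a[180:380,320:520],b[140:340,40:240])]))
E
```

```text
xyz [-0.3 20.2  0.2] yaw -0.1 pos [482.8 243.3 300.2] ang -98.1 t 6.175 F [-0.64  0.16 -0.45] w 54.9
```

View pics/v3.png

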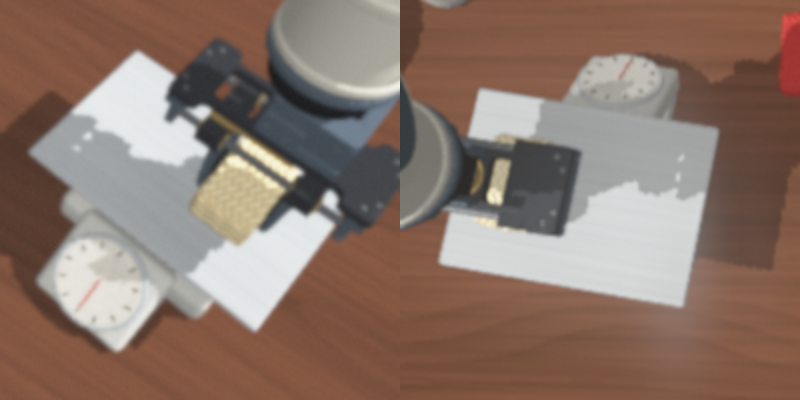

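The cake hangs over the far (+y) half of the pan, aligned with it: scene crop (240,190), top crop (510,180). Lowering slowly to about 7 mm past contact (about 0.7 N), then opening partway.

Call:
drive_tool(
  steps=[
    {"xyz": [0, 6, 0], "yaw": 0, "jaw": 200},
    {"xyz": [0, 10, 0], "yaw": 0, "jaw": 200},
    {"xyz": [0, 13, 0], "yaw": 0, "jaw": 200},
    {"xyz": [0, 16, 0], "yaw": 0, "jaw": 200},
    {"xyz": [0, 18, 0], "yaw": 0, "jaw": 200},
  ],
)

```text
time_s: 6.9
position: [0.4827, 0.2439, 0.2821]
tcp_rot: [[-0.14, -0.0, 0.99], [-0.99, -0.0, -0.14], [0.0, -1.0, -0.0]]
ft_force: [-0.3, -0.2, -0.5]
gripper_width: 0.0549
```

Call:
drive_tool(
  steps=[
    {"xyz": [0, 1, 0], "yaw": 0, "jaw": 200},
    {"xyz": [0, 1, 0], "yaw": 0, "jaw": 200},
    {"xyz": [0, 1, 0], "yaw": 0, "jaw": 200},
    {"xyz": [0, 1, 0], "yaw": 0, "jaw": 200},
  ],
)

```text
time_s: 7.4
position: [0.4827, 0.2438, 0.2814]
tcp_rot: [[-0.14, 0.0, 0.99], [-0.99, 0.0, -0.14], [-0.0, -1.0, 0.0]]
ft_force: [0.6, 0.4, 0.2]
gripper_width: 0.0547
```

Call:
drive_tool(
  steps=[
    {"xyz": [0, 0, 0], "yaw": 0, "jaw": 30},
    {"xyz": [0, 0, 0], "yaw": 0, "jaw": 30},
    {"xyz": [0, 0, 0], "yaw": 0, "jaw": 30},
    {"xyz": [0, 0, 0], "yaw": 0, "jaw": 30},
    {"xyz": [0, 0, 0], "yaw": 0, "jaw": 30},
  ],
)

```text
time_s: 8.02
position: [0.4827, 0.2438, 0.2813]
tcp_rot: [[-0.14, -0.0, 0.99], [-0.99, 0.0, -0.14], [-0.0, -1.0, -0.0]]
ft_force: [0.5, -0.2, 0.1]
gripper_width: 0.0804
```

Call:
drive_tool(
  steps=[
    {"xyz": [0, -10, 0], "yaw": 0, "jaw": 30},
    {"xyz": [0, -40, 0], "yaw": 0, "jaw": 30},
    {"xyz": [0, -80, 0], "yaw": 0, "jaw": 30},
    {"xyz": [40, -80, 0], "yaw": 0, "jaw": 0},
    {"xyz": [95, -80, 0], "yaw": 0, "jaw": 0},
  ],
)

```text
time_s: 8.65
position: [0.4693, 0.1494, 0.3625]
tcp_rot: [[-0.138, 0.002, 0.99], [-0.99, 0.0, -0.138], [-0.001, -1.0, 0.002]]
ft_force: [0.9, -0.9, 0.5]
gripper_width: 0.0913
```

```bash
python3 - <<'E'
from h import *
go(628,-191,300,-76)
E
```

```text
xyz [315.2  62.7 204.1] yaw -21.9 pos [469.3 149.4 362.5] ang -97.9 t 8.65 F [ 0.86 -0.89  0.49] w 91.3
```

Call:
drive_tool(
  steps=[
    {"xyz": [50, 0, 30], "yaw": -4, "jaw": 0},
    {"xyz": [100, 0, 62], "yaw": -8, "jaw": 0},
    {"xyz": [150, 0, 95], "yaw": -12, "jaw": 0},
    {"xyz": [200, 0, 128], "yaw": -16, "jaw": 0},
    {"xyz": [250, 0, 160], "yaw": -22, "jaw": 0},
  ],
)

```text
time_s: 9.28
position: [0.5933, -0.1222, 0.3621]
tcp_rot: [[0.243, 0.001, 0.97], [-0.97, -0.0, 0.243], [0.0, -1.0, 0.001]]
ft_force: [1.0, -0.4, -0.1]
gripper_width: 0.0911
```

```bash
python3 - <<'E'
from h import *
go(628,-191,240,-76)
for n in("scene","top"): snap(n,f"pics/{n}4.png")
a=cv2.imread("pics/scene4.png");b=cv2.imread("pics/top4.png")
cv2.imwrite("pics/v4.png",np.hstack([cv2.resize(i,None,fx=1.5,fy=1.5)  for i in(a[150:380,240:500],b[120:350,40:300])]))
E
```

```text
xyz [ 75.1 122.2  16.9] yaw 0.1 pos [ 593.3 -122.2  362.1] ang -75.9 t 9.275 F [ 1.04 -0.43 -0.06] w 91.1
```

View pics/v4.png

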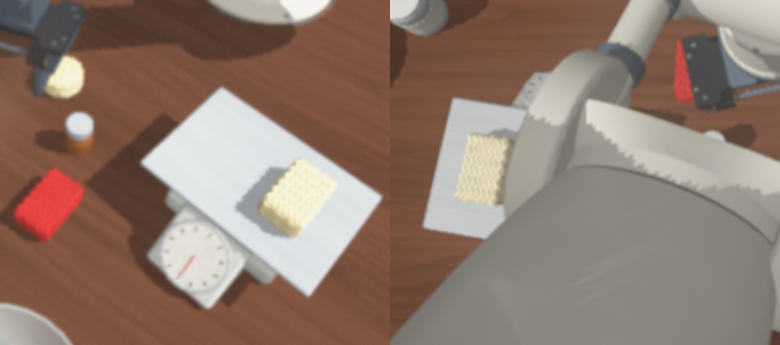

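Cake 1 lies flat on the pan at scene crop (297,195), parallel to its edges, with the near half free. Now cake 2.

Call:
drive_tool(
  steps=[
    {"xyz": [50, 0, 12], "yaw": 0, "jaw": 0},
    {"xyz": [75, 50, 17], "yaw": 0, "jaw": 0},
    {"xyz": [75, 100, 17], "yaw": 0, "jaw": 0},
    {"xyz": [75, 122, 17], "yaw": 0, "jaw": 0},
    {"xyz": [75, 122, 17], "yaw": 0, "jaw": 0},
  ],
)

```text
time_s: 10.0
position: [0.6268, -0.1884, 0.2383]
tcp_rot: [[0.241, -0.003, 0.971], [-0.971, 0.001, 0.241], [-0.002, -1.0, -0.002]]
ft_force: [0.7, -0.5, -0.8]
gripper_width: 0.0915
```

```bash
python3 - <<'E'
from h import *
go(628,-191,196,-76)
a=snap("scene","pics/scene5.png")["img"][:,:,::-1]
# where the grasp axis meets cake mid-height, and expected finger tips
d=load("pics/scene5.png")
cv2.imwrite("pics/v5.png",cv2.resize(a[180:300,150:290],None,fx=4,fy=4))
E
```

```text
xyz [ 2.9 42.3  0.7] yaw -0.1 pos [ 626.8 -188.4  238.3] ang -76.1 t 10.0 F [ 0.68 -0.49 -0.83] w 91.5
```

View pics/v5.png

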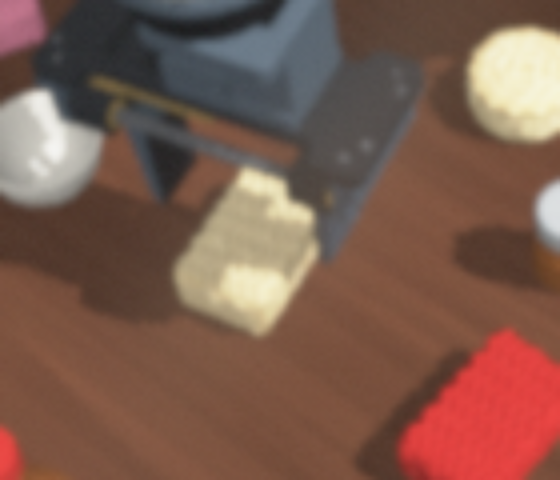

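Cake 2 at crop (248,250) lies between the fingers at (165,200) and (330,255), and the bowl and nest are clear. Lowering and gripping.

Call:
drive_tool(
  steps=[
    {"xyz": [0, 22, 0], "yaw": 0, "jaw": 0},
    {"xyz": [0, 40, 0], "yaw": 0, "jaw": 0},
    {"xyz": [0, 44, 0], "yaw": 0, "jaw": 0},
    {"xyz": [0, 44, 0], "yaw": 0, "jaw": 0},
    {"xyz": [0, 44, 0], "yaw": 0, "jaw": 60},
  ],
  grip_force=12,
)

```text
time_s: 10.68
position: [0.6275, -0.189, 0.1961]
tcp_rot: [[0.241, 0.001, 0.971], [-0.971, -0.0, 0.241], [0.001, -1.0, 0.001]]
ft_force: [-0.2, 0.7, 0.5]
gripper_width: 0.0839
```

Call:
drive_tool(
  steps=[
    {"xyz": [0, 0, 0], "yaw": 0, "jaw": 200},
    {"xyz": [0, 0, 0], "yaw": 0, "jaw": 200},
    {"xyz": [0, 0, 0], "yaw": 0, "jaw": 200},
    {"xyz": [0, 0, 0], "yaw": 0, "jaw": 200},
    {"xyz": [0, 0, 0], "yaw": 0, "jaw": 200},
  ],
)

```text
time_s: 11.3
position: [0.6273, -0.1889, 0.1954]
tcp_rot: [[0.241, 0.0, 0.971], [-0.971, -0.0, 0.241], [0.0, -1.0, 0.0]]
ft_force: [-0.1, 0.1, 3.3]
gripper_width: 0.0554
```

Call:
drive_tool(
  steps=[
    {"xyz": [0, 0, 0], "yaw": 0, "jaw": 200},
    {"xyz": [0, -20, 0], "yaw": 0, "jaw": 200},
    {"xyz": [0, -60, 0], "yaw": 0, "jaw": 200},
    {"xyz": [0, -120, 0], "yaw": 0, "jaw": 200},
    {"xyz": [0, -170, 0], "yaw": 0, "jaw": 200},
  ],
)

```text
time_s: 11.92
position: [0.6271, -0.1888, 0.3689]
tcp_rot: [[0.241, 0.002, 0.971], [-0.971, -0.001, 0.241], [0.001, -1.0, 0.001]]
ft_force: [0.4, -1.2, -0.8]
gripper_width: 0.0553
```

```bash
python3 - <<'E'
from h import *
go(469,144,366,-98)
E
```

```text
xyz [-361.1    2.4  -73.3] yaw 21.9 pos [ 627.1 -188.8  368.9] ang -76.1 t 11.925 F [ 0.39 -1.16 -0.84] w 55.3
```

Call:
drive_tool(
  steps=[
    {"xyz": [-50, 0, -10], "yaw": 4, "jaw": 200},
    {"xyz": [-100, 0, -20], "yaw": 8, "jaw": 200},
    {"xyz": [-150, 0, -30], "yaw": 12, "jaw": 200},
    {"xyz": [-200, 0, -40], "yaw": 16, "jaw": 200},
    {"xyz": [-250, 0, -50], "yaw": 22, "jaw": 200},
  ],
)

```text
time_s: 12.55
position: [0.5175, 0.043, 0.3665]
tcp_rot: [[-0.143, 0.001, 0.99], [-0.99, 0.0, -0.143], [-0.0, -1.0, 0.001]]
ft_force: [0.6, -0.3, -0.6]
gripper_width: 0.0551
```

```bash
python3 - <<'E'
from h import *
go(469,144,300,-98)
E
```

```text
xyz [-93.   66.5 -62.6] yaw -0.2 pos [517.5  43.  366.5] ang -98.2 t 12.55 F [ 0.64 -0.3  -0.6 ] w 55.1
```

Call:
drive_tool(
  steps=[
    {"xyz": [-40, 0, -27], "yaw": 0, "jaw": 200},
    {"xyz": [-80, 0, -54], "yaw": 0, "jaw": 200},
    {"xyz": [-93, 30, -63], "yaw": 0, "jaw": 200},
    {"xyz": [-93, 60, -63], "yaw": 0, "jaw": 200},
    {"xyz": [-93, 70, -63], "yaw": 0, "jaw": 200},
  ],
)

```text
time_s: 13.18
position: [0.4688, 0.1427, 0.295]
tcp_rot: [[-0.14, -0.001, 0.99], [-0.99, -0.0, -0.14], [0.0, -1.0, -0.001]]
ft_force: [-0.4, 0.1, 0.3]
gripper_width: 0.055
```

Call:
drive_tool(
  steps=[
    {"xyz": [0, 0, 0], "yaw": 0, "jaw": 200},
    {"xyz": [0, 0, 0], "yaw": 0, "jaw": 200},
  ],
)

```text
time_s: 13.42
position: [0.4696, 0.1424, 0.2964]
tcp_rot: [[-0.141, 0.001, 0.99], [-0.99, 0.0, -0.141], [-0.0, -1.0, 0.001]]
ft_force: [0.1, -0.2, -0.7]
gripper_width: 0.0554
```

```bash
python3 - <<'E'
from h import *
go(469,144,271,-98)
a=snap("scene","pics/scene6.png")["img"][:,:,::-1]
cv2.imwrite("pics/v6.png",cv2.resize(a[180:360,310:520],None,fx=3,fy=3))
E
```

```text
xyz [-1.4 25.4 -0.9] yaw -0.1 pos [469.6 142.4 296.4] ang -98.1 t 13.425 F [ 0.06 -0.19 -0.7 ] w 55.4
```

View pics/v6.png

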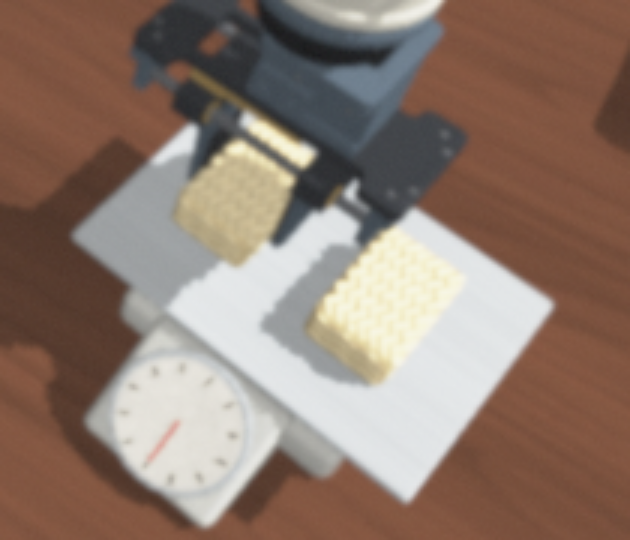

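Cake 2 hangs over the near half at crop (245,195). Cake 1 at (390,300) is clear of the fingers, and the hand's body will stay about 40 mm above it. Lowering slowly.

Call:
drive_tool(
  steps=[
    {"xyz": [-1, 8, 0], "yaw": 0, "jaw": 200},
    {"xyz": [-1, 14, 0], "yaw": 0, "jaw": 200},
    {"xyz": [-1, 18, 0], "yaw": 0, "jaw": 200},
    {"xyz": [-1, 21, 0], "yaw": 0, "jaw": 200},
    {"xyz": [-1, 24, 0], "yaw": 0, "jaw": 200},
  ],
)

```text
time_s: 14.1
position: [0.4693, 0.1436, 0.2711]
tcp_rot: [[-0.14, -0.0, 0.99], [-0.99, -0.0, -0.14], [0.0, -1.0, -0.0]]
ft_force: [-0.2, -0.1, -0.9]
gripper_width: 0.0556
```

Call:
drive_tool(
  steps=[
    {"xyz": [0, 1, 0], "yaw": 0, "jaw": 200},
    {"xyz": [0, 1, 0], "yaw": 0, "jaw": 200},
    {"xyz": [0, 1, 0], "yaw": 0, "jaw": 200},
    {"xyz": [0, 1, 0], "yaw": 0, "jaw": 200},
  ],
)

```text
time_s: 14.6
position: [0.4693, 0.1436, 0.2704]
tcp_rot: [[-0.14, 0.0, 0.99], [-0.99, 0.0, -0.14], [-0.0, -1.0, 0.0]]
ft_force: [-0.5, -0.9, 0.2]
gripper_width: 0.0551
```

Call:
drive_tool(
  steps=[
    {"xyz": [0, 0, 0], "yaw": 0, "jaw": 30},
    {"xyz": [0, 0, 0], "yaw": 0, "jaw": 30},
    {"xyz": [0, 0, 0], "yaw": 0, "jaw": 30},
    {"xyz": [0, 0, 0], "yaw": 0, "jaw": 30},
    {"xyz": [0, 0, 0], "yaw": 0, "jaw": 30},
  ],
)

```text
time_s: 15.22
position: [0.4693, 0.1436, 0.2703]
tcp_rot: [[-0.14, -0.0, 0.99], [-0.99, 0.0, -0.14], [-0.0, -1.0, -0.0]]
ft_force: [-0.3, -0.1, 0.8]
gripper_width: 0.0806
```

Call:
drive_tool(
  steps=[
    {"xyz": [0, -10, 0], "yaw": 0, "jaw": 30},
    {"xyz": [0, -40, 0], "yaw": 0, "jaw": 30},
    {"xyz": [0, -90, 0], "yaw": 0, "jaw": 30},
    {"xyz": [50, -110, 0], "yaw": 0, "jaw": 30},
    {"xyz": [100, -110, 0], "yaw": 0, "jaw": 30},
  ],
)

```text
time_s: 15.85
position: [0.4553, 0.0438, 0.3826]
tcp_rot: [[-0.139, 0.004, 0.99], [-0.99, -0.0, -0.139], [-0.0, -1.0, 0.004]]
ft_force: [0.7, -0.1, -0.3]
gripper_width: 0.0806
```

Call:
drive_tool(
  steps=[
    {"xyz": [50, 0, 0], "yaw": 0, "jaw": 30},
    {"xyz": [100, 0, 0], "yaw": 0, "jaw": 30},
    {"xyz": [150, 0, 0], "yaw": 0, "jaw": 30},
    {"xyz": [200, 0, 0], "yaw": 0, "jaw": 30},
    {"xyz": [250, 0, 0], "yaw": 0, "jaw": 30},
  ],
)

```text
time_s: 16.48
position: [0.4197, -0.2045, 0.3811]
tcp_rot: [[-0.14, 0.001, 0.99], [-0.99, -0.0, -0.14], [0.0, -1.0, 0.001]]
ft_force: [0.2, 1.2, -0.5]
gripper_width: 0.0805
```

Call:
drive_tool(
  steps=[
    {"xyz": [50, 0, 0], "yaw": 0, "jaw": 30},
    {"xyz": [50, 0, 0], "yaw": 0, "jaw": 30},
    {"xyz": [50, 0, 0], "yaw": 0, "jaw": 30},
  ],
)

```text
time_s: 16.85
position: [0.413, -0.2522, 0.3806]
tcp_rot: [[-0.141, 0.0, 0.99], [-0.99, 0.0, -0.141], [-0.0, -1.0, -0.0]]
ft_force: [0.2, -0.3, 0.1]
gripper_width: 0.0806
```

```bash
python3 - <<'E'
from h import *
go(469,144,271,-98)
for n in("scene","top"): snap(n,f"pics/{n}7.png")
a=cv2.imread("pics/scene7.png");b=cv2.imread("pics/top7.png")
cv2.imwrite("pics/v7.png",np.hstack([cv2.resize(i,None,fx=1.5,fy=1.5)  for i in(a[150:380,240:500],b[120:350,40:300])]))
E
```

```text
xyz [-4.001e+02  1.097e+02 -4.000e-01] yaw -0.1 pos [ 413.  -252.2  380.6] ang -98.1 t 16.85 F [ 0.23 -0.26  0.1 ] w 80.6
```

View pics/v7.png

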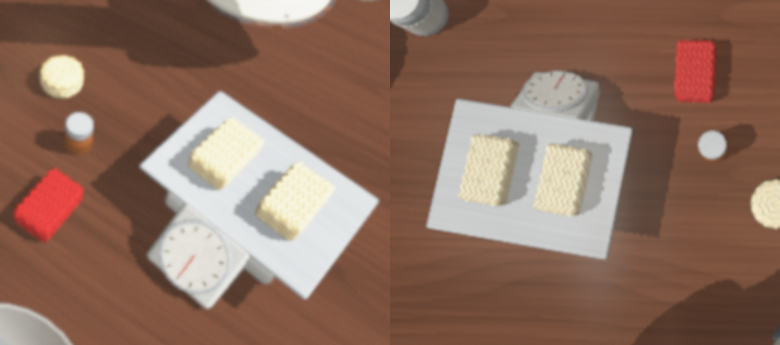

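Both cakes lie flat beside each other on the pan at scene crop (226,152) and (295,200), and top crop (487,170) and (562,180). The nest at scene crop (62,76) is where it was. A quick check of the pan's sink and the nest's shift, then I'll hand in.

```bash
python3 - <<'E'
from h import *
A=load("pics/scene0.png");B=load("pics/scene7.png")
g=lambda d:cv2.cvtColor(d["img"],cv2.COLOR_RGB2GRAY)
def shift(x,y,r=12,m=10):
    t=g(A)[y-r:y+r,x-r:x+r]; s=g(B)[y-r-m:y+r+m,x-r-m:x+r+m]
    R=cv2.matchTemplate(s,t,cv2.TM_CCOEFF_NORMED); _,v,_,l=cv2.minMaxLoc(R); return l[0]-m,l[1]-m,round(v,2)
print("nest",shift(281,200,18))
K=lambda p:(lambda c:np.array([A["cx"]+A["fx"]*c[0]/-c[2],A["cy"]-A["fx"]*c[1]/-c[2]]))((np.linalg.inv(A["pose"])@np.r_[p,1])[:3])
for n,u,v in(("right",492,281),("top",389,211),("bottom",444,346),("left",335,260)):
    p=atz(A,u,v,.092); print(n,shift(u,v),"px per 17mm sink",np.round(K(p-[0,0,.017])-K(p),1),"35mm",np.round(K(p-[0,0,.035])-K(p),1))
s=state();print(s["time_s"],s["qvel"])
close_job()
E
```

```text
nest (0, 0, 1.0)
right (-4, 5, 1.0) px per 17mm sink [-4.   4.3] 35mm [-8.   8.7]
top (-2, 5, 1.0) px per 17mm sink [-1.8  4.9] 35mm [-3.7  9.9]
bottom (-4, 4, 0.99) px per 17mm sink [-3.4  3.5] 35mm [-6.9  7. ]
left (-1, 5, 1.0) px per 17mm sink [-1.1  4.5] 35mm [-2.2  9.2]
16.95 [ 8.23342291e-03 -6.51399889e-05  6.82308245e-04 -6.67880511e-04
 -2.70447481e-03 -6.66515635e-04]
the job is handed in; nothing more can be done
```

The two rectangular noodle cakes are on the scale pan, lying flat beside each other along the pan's x, about 50 mm either side of its middle. I let go of each with the pan about 7–8 mm past first contact, then backed the arm well clear and handed the job in at about 17 s.

- **Pan:** All four corners moved in the scene image by what a sink of about 17–19 mm gives, which fits the weight of two cakes and is about half the 35 mm stop.
- **Nest and look-alikes:** The nest shows zero pixel shift. The arm never approached the red and pink blocks. The red one looks undisturbed in the last view; the pink one was outside that crop.
- **Forces:** The wrist readings stayed within about 5 N at the end of each move.
- **Disagreements:** The first triangulated cake tops were 7–10 mm lower than the 32 mm given. The single pan corners, read roughly by hand, scattered by 10–20 mm, though their mean of 93 mm fitted the 92 mm given. I used the given heights for the grasps and placings, and both grips closed at 55 mm.

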